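Put mixed-up stock bottles back in their own picking bins

ROBOT

A 7-joint arm with a two-finger parallel gripper is mounted at the origin on the work surface. World frame = base frame: x ahead of the robot, y to its left, z up, the work surface at z = 0. Lengths are in m, angles in rad, forces in N, time in s.
With the tool pointing down it reaches from about 0.425 to 1.025 m from the base axis. Payload 9.4 kg.
Tool frame: the origin (TCP) lies between the finger pads; the fingertips stand 19 mm ahead of it and the grasp point (between the pads) is the TCP; z points along the fingers, y is the line along which they close (so a half turn about z gives the same grasp; the last joint's range is limited). The gripper opens to 85 mm and grips with 20 to 120 N. Pads are 22 mm wide; open, the fingers measure 114 mm over their backs; the gripper's body (76 mm by 85 mm) begins 54 mm behind the grasp point. The pads swing forward as they close: fully open they stand 13 mm farther back than shut.
Start: joints at [1.09, 0.599, -0.003, 1.599, 0.002, 0.943, -0.08], TCP at [0.285, -0.667, 0.25] pointing down, gripper open.
Joint ranges: [-2.57, 2.57], [-0.35, 1.97], [-1.29, 1.29], [0.11, 2.56], [-1.05, 4.19], [0.11, 1.86], [-2.63, 2.63]. Speed limits (rad/s): [2.22, 2.22, 3.01, 3.01, 3.14, 3.14, 3.14].

INTERFACE

Orientations are given as a unit quaternion [x, y, z, w].
In Python, from station import robot gives the robot as it stands.
- The arm moves only by the tool carry_out, never from a script. Its argument "series" is a list that holds one entry, the list of rows, each a list of 7 numbers: the shift along the world's x, y, z normalised to -1 to 1, where 1 is 0.04 m, then the turn, a rotation vector about the world's x, y, z normalised to -1 to 1, where 1 is 6 degrees, then the closure, from -1 (fully open) to 1 (shut), so that 0 is half open. In form: [[[tx, ty, tz, ax, ay, az, grip], ...]]. A call has 1 to 12 rows; each row shifts and turns the commanded pose from where the row before left it; what a row does not reach is not made up. A row lasts 1/10 s, in which the tool goes at most 50 mm and 8.59 degrees, less where a joint would pass 70% of its speed; a pose out of reach is approached as far as the arm can. A call with a number of a shift or a turn outside -1 to 1 is refused whole. A call with a gripper value outside its range is refused whole. The fingers move at their own pace and stop on an object; "force" is the grip in N (left out, the last holds). Time passes only in rows, so rows that do not move let the fingers close. It gives the time, the measured TCP pose, the force, the opening and the grip force at its end, in the units of the state.
- robot.get_state(): the state, without advancing time (a new reading comes with each control period).
- robot.read_camera(name): name is "side" or "top"; returns a dict with "pixels" (420x560x3 uint8, red, green, blue), "intrinsics" (3x3 intrinsics, pixels), "rvec" (rotation vector, rad) and "tvec" (3), from world to camera coordinates, as OpenCV has them. Camera axes: x right, y down, z forward; pixel columns grow to the right and rows downward; lengths in m; the calibration is good to about 2 mm. A picture is of the moment at which its call begins. There is no depth.
- robot.finish_job(): hands the job in; it is judged then, once.
The state is a dict: "clock": time; "q": joint angles; "dq": joint speeds; "tau": joint torques, N m; "ee_pos": TCP position; "orientation": TCP orientation; "ft_force": force on the tool from outside, world axes, zero at the start; "wrist_torque": the same for the moment, N m; "width": opening from 0.0 (shut) to 1.0 (fully open); "finger_force": force on a finger pad.
Only numpy, scipy, OpenCV 4.12 (cv2) and the standard library are available. Lean on these libraries where they do the work, as an engineer would, in place of code of your own. Each camera call takes 0.05 s, during which the arm holds its last target. There are 200 camera calls.

TASK

The front bottles of the three blue picking bins have been mixed up: each stands in front of a different kind of stock. Move them round so that each stands upright in the front compartment of the bin that has its own kind at the rear; the clear half of the steel tray is free for setting one aside meanwhile. Set the bottles down gently without dropping or knocking any over, and leave the rear ones standing where they are.

Things in the scene. Friction and masses are not known exactly. Their poses are not given: they have to be found in the camera images.
- bottle_tall: Loose slim round white plastic bottle, 128 mm tall: body 46 mm across, shoulder ending at 97 mm height, round screw cap 30 mm across from 100 to 128 mm. About 0.15 kg. Starts upright in the front compartment of a bin that is not its own; to be moved. Origin: centre of its underside, z up.
- bottle_jar: Loose squat round white plastic jar, 104 mm tall: body 56 mm across, round screw cap 60 mm across from 76 to 104 mm height. About 0.15 kg. Starts upright in the front compartment of a bin that is not its own; to be moved. Origin: centre of its underside, z up.
- bottle_square: Loose white plastic bottle of square section, 116 mm tall: body 50 x 50 mm, shoulder ending at 88 mm height, round screw cap 38 mm across from 88 to 116 mm. About 0.15 kg. Starts upright in the front compartment of a bin that is not its own; to be moved. Origin: centre of its underside, z up.
- bin_tall: Fixed blue picking bin, home of the slim round bottles (one at its rear). x front to rear 180 mm, y across 100, 70 high; 3 mm walls, 4 mm floor. 62 mm high divider; front compartment inside x -87 to -5 mm, 94 wide, centre (-46, 0), room for one bottle; rear compartment centre x +43. Front wall 38 mm high, sides slope from there to 70 over 65 mm. Origin: centre of underside, on the counter.
- bin_jar: Fixed blue picking bin, home of the squat jars (one at its rear). x front to rear 180 mm, y across 100, 70 high; 3 mm walls, 4 mm floor. 62 mm high divider; front compartment inside x -87 to -5 mm, 94 wide, centre (-46, 0), room for one bottle; rear compartment centre x +43. Front wall 38 mm high, sides slope from there to 70 over 65 mm. Origin: centre of underside, on the counter.
- bin_square: Fixed blue picking bin, home of the square bottles (one at its rear). x front to rear 180 mm, y across 100, 70 high; 3 mm walls, 4 mm floor. 62 mm high divider; front compartment inside x -87 to -5 mm, 94 wide, centre (-46, 0), room for one bottle; rear compartment centre x +43. Front wall 38 mm high, sides slope from there to 70 over 65 mm. Origin: centre of underside, on the counter.
- stock_tall: A loose slim round bottle just like bottle_tall, standing in the rear compartment of bin_tall. It shows whose bin this is and stays where it is. Origin: centre of its underside, z up.
- stock_jar: A loose squat jar just like bottle_jar, standing in the rear compartment of bin_jar. It shows whose bin this is and stays where it is. Origin: centre of its underside, z up.
- stock_square: A loose square bottle just like bottle_square, standing in the rear compartment of bin_square. It shows whose bin this is and stays where it is. Origin: centre of its underside, z up.
- tray: Fixed shallow steel tray: x front to rear 190 mm, y across 125, rim 20 high, floor 3 thick. A 48 mm high stack of small translucent dosing cups, 41 mm across, stands on its rear half (about x +53 mm); its front half (centre x -46 mm, y 0) is clear. Origin: centre of its underside, on the counter, z up.
Things that resemble listed ones, but are neither listed nor needed, are in the scene too. What is shaped like the bottle_tall but purple is not meant.

How it is judged:
At the end, for the whole second after the job is handed in: Each moved bottle stands upright (within 0.1 rad) on the floor of the front compartment of the bin with its own kind at the rear: 15 to 75 mm before the bin's centre, within 35 mm of its centre line, underside less than 10 mm above the bin's underside, released, at rest (x of bottle_tall in the frame of bin_tall between -0.075 and -0.015 m and y of bottle_tall in the frame of bin_tall between -0.035 and 0.035 m and z of bottle_tall in the frame of bin_tall below 0.01 m and angle between each of bottle_tall, bottle_jar, bottle_square's own z axis and vertical below 0.1 rad and linear speed of each of bottle_tall, bottle_jar, bottle_square below 0.02 m/s and contact force between the fingers and bottle_tall below 0.05 N and x of bottle_jar in the frame of bin_jar between -0.075 and -0.015 m and y of bottle_jar in the frame of bin_jar between -0.035 and 0.035 m and z of bottle_jar in the frame of bin_jar below 0.01 m and contact force between the fingers and bottle_jar below 0.05 N and x of bottle_square in the frame of bin_square between -0.075 and -0.015 m and y of bottle_square in the frame of bin_square between -0.035 and 0.035 m and z of bottle_square in the frame of bin_square below 0.01 m and contact force between the fingers and bottle_square below 0.05 N); the robot touches nothing.
It fails at once if one of the three front bottles is dropped (falls free from more than about 30 mm) ((linear speed of bottle_tall above 0.75 m/s and contact force between the fingers and bottle_tall below 0.02 N) or (linear speed of bottle_jar above 0.75 m/s and contact force between the fingers and bottle_jar below 0.02 N) or (linear speed of bottle_square above 0.75 m/s and contact force between the fingers and bottle_square below 0.02 N)).
It fails at once if one of the three front bottles is knocked over (angle between any of bottle_tall, bottle_jar, bottle_square's own z axis and vertical above 1 rad).
It fails at once if a bottle at the rear of a bin is knocked over or taken from its place (distance of any of stock_tall, stock_jar, stock_square from where it was at the start of the episode above 0.04 m or angle between any of stock_tall, stock_jar, stock_square's own z axis and vertical above 0.4 rad).
It also fails if it takes over 118 s, if anything falls off the work surface, if the arm or the gripper's body presses on something with over 40 N, if the wrist force passes 120 N, or if a joint passes its speed limit or range.

## Working session

There is one attempt and no reset: what is moved stays moved. The work goes in short steps, Python scripts to look and compute and a tool call to move; the robot and the scene stay as the last step left them, time stands still between calls to the robot, and variables do not carry over. Pictures are saved under pics/ and viewed, at most 14 in all, crops included, and the job is handed in when it is done.

Besides the shell and the picture viewer there is one more tool, called after "Call:" by a JSON object that holds its "method" and its "body", one argument or row to a line. carry_out: Moves the arm, as the interface text tells. Its arguments: {"type":"object","properties":{"series":{"type":"array","items":{"type":"array","items":{"type":"array","items":{"type":"number"}}}},"force":{"type":"number"}},"required":["series"]}

```bash
mkdir -p pics
cat > h.py <<'E'
import numpy as np, cv2
from station import robot
def snap(n,f):
    c=robot.read_camera(n); cv2.imwrite('pics/'+f,cv2.cvtColor(c['pixels'],cv2.COLOR_RGB2BGR)); return c
def ray(c,u,v):
    R=cv2.Rodrigues(np.array(c['rvec'],float))[0]; t=np.array(c['tvec'],float).ravel()
    d=R.T@np.linalg.inv(np.array(c['intrinsics']))@np.array([u,v,1.]); return -R.T@t,d
def onz(c,u,v,z):
    o,d=ray(c,u,v); return o+d*(z-o[2])/d[2]
E
python3 - <<'E'
from h import *
for n in('top','side'):
    c=snap(n,n+'0.png'); o,d=ray(c,280,210); print(n,o.round(3),d.round(3),np.array(c['intrinsics']).round(1).tolist())
s=robot.get_state();print(s)
E
```

```text
top [0.354 0.058 1.043] [ 0.214  0.012 -0.977] [[430.6, 0.0, 280.5], [0.0, 430.6, 207.9], [0.0, 0.0, 1.0]]
side [0.34  0.659 0.723] [ 0.238 -0.639 -0.732] [[432.8, 0.0, 279.9], [0.0, 432.8, 208.1], [0.0, 0.0, 1.0]]
{'clock': 0.1, 'q': array([ 1.090299  ,  0.60006185, -0.00254517,  1.6000562 ,  0.00179753,
        0.94292486, -0.07979312]), 'dq': array([-0.00091538, -0.00259582,  0.00103078, -0.00301655,  0.00035833,
        0.00133139,  0.00073663]), 'tau': array([ 5.83653353e-03, -7.77989531e+01,  1.56954613e+00, -2.58627695e+01,
        1.25833470e-02,  5.51911871e-03,  3.92922107e-05]), 'ee_pos': array([ 0.28469367, -0.66632225,  0.24948894]), 'orientation': array([ 9.79680789e-01,  2.00561779e-01, -2.08931707e-04, -6.93234602e-04]), 'ft_force': array([-0.6076114 , -0.17501199,  0.0413645 ]), 'wrist_torque': array([ 0.01838977, -0.01120571, -0.00415949]), 'finger_force': 0.0, 'width': 1.0015815608891103}
```

View pics/top0.png

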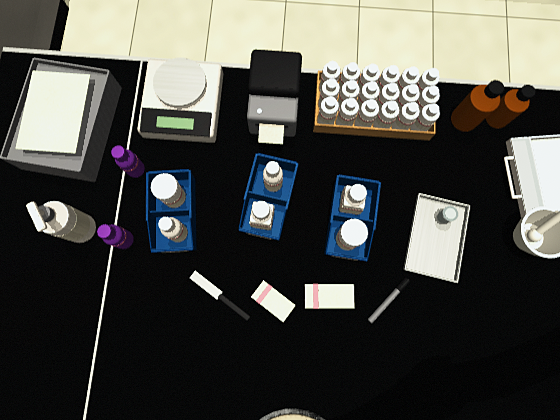

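View pics/side0.png

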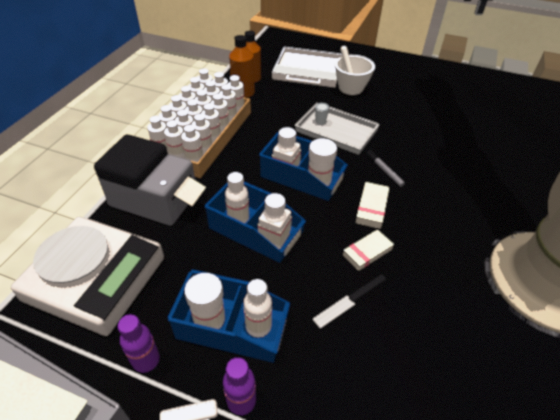

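The left bin (top view around 170,210) has a jar at the rear and the tall bottle in front. The middle bin (268,195) has a tall at the rear and the square in front. The right bin (353,217) has a square at the rear and the jar in front. The tray is at (437,237), with its cups at the rear.

Run:
```python
from h import *
c=robot.read_camera('top');p=c['pixels'];hsv=cv2.cvtColor(p,cv2.COLOR_RGB2HSV)
m=cv2.inRange(hsv,(100,120,40),(125,255,255))
m=cv2.morphologyEx(m,cv2.MORPH_CLOSE,np.ones((5,5)))
for k in cv2.findContours(m,cv2.RETR_EXTERNAL,2)[0]:
    if cv2.contourArea(k)<800: continue
    h=cv2.convexHull(k);q=cv2.approxPolyDP(h,6,True)[:,0]
    print('bin',q.tolist(),[onz(c,u,v,0.07)[:2].round(3).tolist() for u,v in q])
cr=cv2.resize(p[150:290,135:475],None,fx=2.35,fy=2.35,interpolation=cv2.INTER_CUBIC)
cv2.imwrite('pics/crop.png',cr[:,:,::-1])
s=robot.read_camera('side')['pixels'];cv2.imwrite('pics/crops.png',cv2.resize(s[110:360,160:390],None,fx=2.4,fy=2.4,interpolation=cv2.INTER_CUBIC)[:,:,::-1])
```

```text
bin [[339, 174], [380, 182], [366, 261], [325, 251]] [[0.664, -0.062], [0.652, -0.159], [0.464, -0.132], [0.48, -0.038]]
bin [[188, 169], [193, 248], [151, 252], [146, 172]] [[0.65, 0.294], [0.464, 0.26], [0.448, 0.354], [0.635, 0.392]]
bin [[255, 153], [298, 164], [278, 240], [239, 230]] [[0.701, 0.14], [0.681, 0.036], [0.497, 0.07], [0.513, 0.16]]
```

View pics/crop.png

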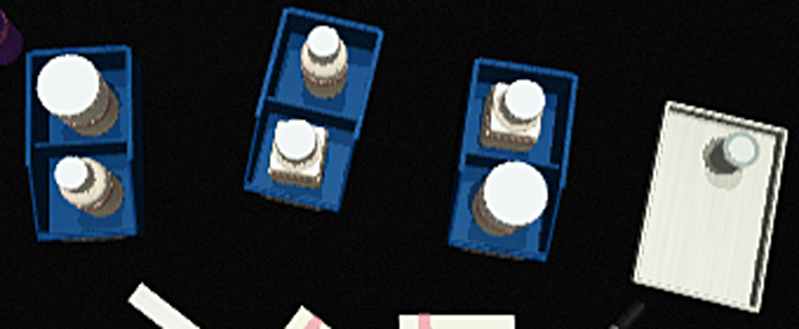

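View pics/crops.png

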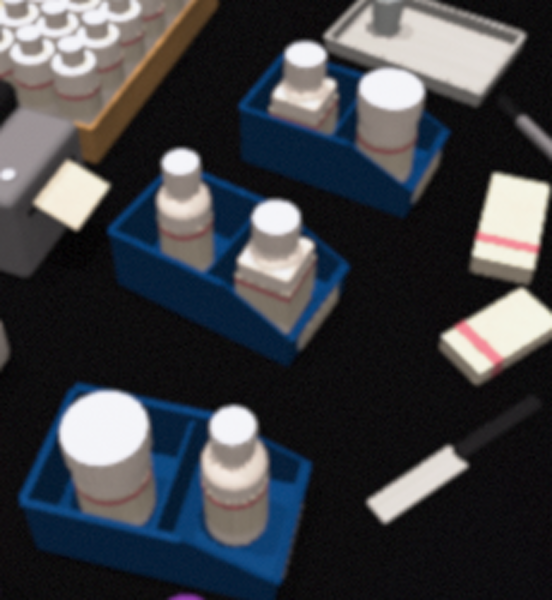

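Crop: rear rim corners and cap discs are clear. Next I compute bin frames, cap positions and the tray.

```bash
cat > meas.py <<'E'
from h import *
f=lambda P:(P[0]/2.35+135,P[1]/2.35+150)
B={'jar':[(28,51),(131,46),(136,236),(40,240)],'tall':[(284,9),(382,30),(340,211),(245,187)],'square':[(477,59),(577,74),(546,260),(449,244)]}
c=robot.read_camera('top')
for n,P in B.items():
    W=np.array([onz(c,*f(p),z)[:2] for p,z in zip(P,(.07,.07,.038,.038))])
    rear=(W[0]+W[1])/2;fr=(W[2]+W[3])/2;ax=rear-fr;L=np.linalg.norm(ax);ax/=L
    ctr=(rear+fr)/2
    print(n,'L',L.round(3),'W',np.linalg.norm(W[0]-W[1]).round(3),np.linalg.norm(W[2]-W[3]).round(3),'ctr',ctr.round(4),'yaw',np.degrees(np.arctan2(ax[1],ax[0])).round(1),'front',(ctr-.046*ax).round(4),'rear',(ctr+.043*ax).round(4))
T=np.array([onz(c,*f(p),.02)[:2] for p in [(668,101),(787,130),(760,312),(633,282)]])
ax=T[0]+T[1]-T[2]-T[3];print('tray',np.linalg.norm(ax/2).round(3),np.linalg.norm(T[0]-T[1]).round(3),'yaw',np.degrees(np.arctan2(ax[1],ax[0])).round(1),'front',(T.mean(0)-.046*ax/np.linalg.norm(ax)).round(4))
p=c['pixels'];m=cv2.inRange(p,(228,228,228),(255,255,255))
n,l,st,ce=cv2.connectedComponentsWithStats(m)
for i in range(1,n):
    if st[i,4]>60 and 150<ce[i][1]<260 and 140<ce[i][0]<400:
        print(ce[i].round(1),st[i].tolist(),{k:onz(c,*ce[i],h+.004)[:2].round(4).tolist() for k,h in(('tall',.128),('jar',.104),('sq',.116))}, 'scale mm/px',1e3*(onz(c,*ce[i],.11)-onz(c,ce[i][0]+1,ce[i][1],.11))[1].round(5))
E
python3 meas.py
```

```text
jar L 0.187 W 0.103 0.095 ctr [0.5495 0.3261] yaw 7.6 front [0.5039 0.32  ] rear [0.5921 0.3318]
tall L 0.183 W 0.102 0.099 ctr [0.6014 0.101 ] yaw -8.5 front [0.5559 0.1079] rear [0.6439 0.0947]
square L 0.185 W 0.101 0.097 ctr [ 0.5651 -0.1014] yaw -5.3 front [ 0.5193 -0.0971] rear [ 0.6079 -0.1054]
tray 0.193 0.126 yaw -9.8 front [ 0.4948 -0.3048]
[272.2 166.8] [266, 161, 13, 12, 123] {'tall': [0.6498, 0.0939], 'jar': [0.6575, 0.0949], 'sq': [0.6537, 0.0944]} scale mm/px 2.26
[163.5 185.6] [151, 173, 26, 26, 513] {'tall': [0.589, 0.3279], 'jar': [0.5952, 0.335], 'sq': [0.5921, 0.3314]} scale mm/px 2.2300000000000004
[357.  191.3] [345, 184, 22, 16, 223] {'tall': [0.6079, -0.0954], 'jar': [0.6146, -0.0995], 'sq': [0.6112, -0.0974]} scale mm/px 2.2399999999999998
[261.  208.2] [252, 201, 21, 16, 236] {'tall': [0.5543, 0.1109], 'jar': [0.5596, 0.1123], 'sq': [0.557, 0.1116]} scale mm/px 2.21
[164.7 223. ] [159, 217, 13, 13, 138] {'tall': [0.5064, 0.3142], 'jar': [0.5104, 0.3209], 'sq': [0.5084, 0.3175]} scale mm/px 2.19
[353.9 231.6] [341, 219, 27, 26, 547] {'tall': [0.5181, -0.092], 'jar': [0.5224, -0.0959], 'sq': [0.5203, -0.094]} scale mm/px 2.19
```

The frames agree with the given sizes, and the rear bottles sit where they should. Plan: square to the tray, jar to the left bin, tall to the middle bin, then square to the right bin. First I move above the square at about (0.557, 0.111), turned by -31.6°.

Call:
{"method": "carry_out", "body": {
  "series": [
    [[0.34,0.97,0,0,0,-0.27,-1],[0.34,0.97,0,0,0,-0.27,-1],[0.34,0.97,0,0,0,-0.27,-1],[0.34,0.97,0,0,0,-0.27,-1],[0.34,0.97,0,0,0,-0.27,-1],[0.34,0.97,0,0,0,-0.27,-1],[0.34,0.97,0,0,0,-0.27,-1],[0.34,0.97,0,0,0,-0.27,-1],[0.34,0.97,0,0,0,-0.27,-1],[0.34,0.97,0,0,0,-0.27,-1],[0.34,0.97,0,0,0,-0.27,-1],[0.34,0.97,0,0,0,-0.27,-1]]
  ],
  "force": 30
}}

```text
clock: 1.45
ee_pos: [0.4484, -0.1995, 0.2505]
orientation: [0.999, 0.032, 0.0, 0.0]
ft_force: [0.6, -0.7, -0.5]
width: 0.998
finger_force: 0.0
```

Call:
{"method": "carry_out", "body": {
  "series": [
    [[0.34,0.97,0,0,0,-0.27,-1],[0.34,0.97,0,0,0,-0.27,-1],[0.34,0.97,0,0,0,-0.27,-1],[0.34,0.97,0,0,0,-0.27,-1],[0.34,0.97,0,0,0,-0.27,-1],[0.34,0.97,0,0,0,-0.27,-1],[0.34,0.97,0,0,0,-0.27,-1],[0.34,0.97,0,0,0,-0.15,-1],[0,0,0,0,0,0,-1],[0,0,0,0,0,0,-1],[0,0,0,0,0,0,-1]]
  ]
}}

```text
clock: 2.55
ee_pos: [0.5565, 0.1082, 0.2502]
orientation: [0.997, -0.075, -0.0, 0.0]
ft_force: [-0.7, -1.0, 0.9]
width: 1.0
finger_force: 0.0
```

Call:
{"method": "carry_out", "body": {
  "series": [
    [[0,0.08,-0.7,0,0,0,-1],[0,0,-0.9,0,0,0,-1],[0,0,-0.9,0,0,0,-1],[0,0,-0.6,0,0,0,-1],[0,0,-0.4,0,0,0,-1],[0,0,0,0,0,0,-1],[0,0,0,0,0,0,-1]]
  ]
}}

```text
clock: 3.25
ee_pos: [0.5569, 0.1113, 0.1107]
orientation: [0.997, -0.075, -0.0, 0.0]
ft_force: [0.5, 0.4, 1.4]
width: 1.002
finger_force: 0.0
```

Run:
```python
from h import *
s=snap('side','s1.png')['pixels'];t=robot.read_camera('top')['pixels']
a=cv2.resize(s[110:290,150:350],(400,360),interpolation=2);b=cv2.resize(t[120:300,180:380],(400,360),interpolation=2)
cv2.imwrite('pics/s1.png',np.hstack([a,b])[:,:,::-1])
```

```text
(no output)
```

View pics/s1.png

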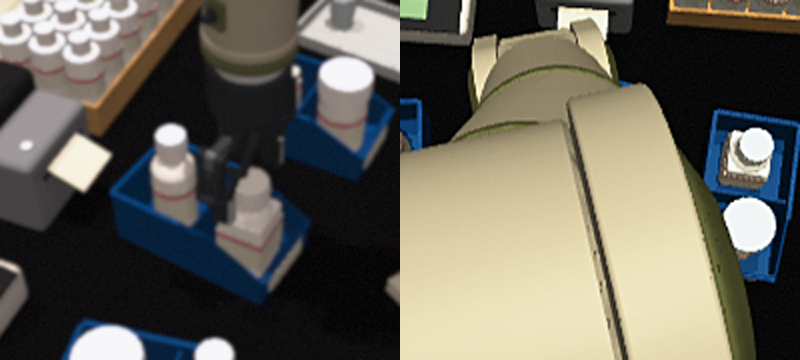

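Run:
```python
from h import *
c=robot.read_camera('side')
def pr(P): return cv2.projectPoints(np.float64([P]),np.float64(c['rvec']),np.float64(c['tvec']),np.float64(c['intrinsics']),None)[0].ravel()
for P in [(.557,.111,.12),(.557,.111,.106),(.563,.153,.111),(.551,.069,.111),(.563,.153,.1),(.551,.069,.1),(.557,.111,.18)]:
    u=pr(P);print(P,u.round(0),((u-[150,110])*2).round(0))
cv2.imwrite('pics/s2.png',cv2.resize(c['pixels'][150:270,200:330],None,fx=4.6,fy=4.6,interpolation=2)[:,:,::-1])
```

```text
(0.557, 0.111, 0.12) [274. 199.] [248. 179.]
(0.557, 0.111, 0.106) [274. 204.] [248. 189.]
(0.563, 0.153, 0.111) [263. 216.] [226. 213.]
(0.551, 0.069, 0.111) [284. 190.] [269. 159.]
(0.563, 0.153, 0.1) [263. 220.] [226. 221.]
(0.551, 0.069, 0.1) [284. 193.] [269. 167.]
(0.557, 0.111, 0.18) [274. 177.] [248. 133.]
```

View pics/s2.png

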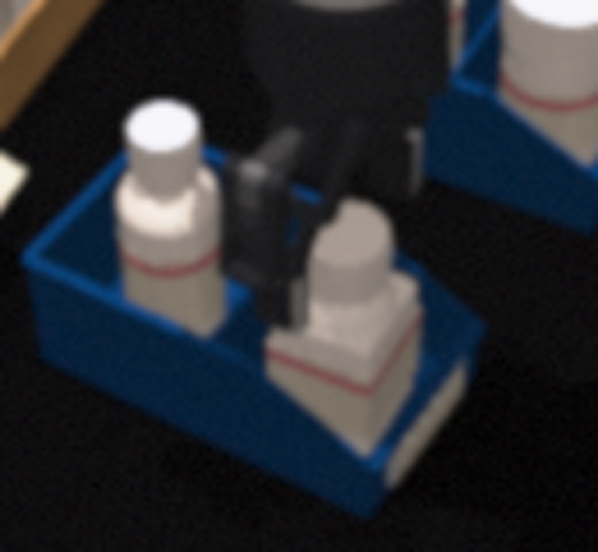

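The near fingertip is at about (261,219) in the side view and the cap top at (276,198). Both match prediction to within a few mm, so the fingers straddle the cap. Closing.

Call:
{"method": "carry_out", "body": {
  "series": [
    [[-0.05,0,0,0,0,0,-0.3],[0,0,0,0,0,0,1],[0,0,0,0,0,0,1],[0,0,0,0,0,0,1],[0,0,0,0,0,0,1],[0,0,0,0,0,0,1],[0,0,0,0,0,0,1],[0,0,0,0,0,0,1]]
  ]
}}

```text
clock: 4.2
ee_pos: [0.555, 0.1124, 0.1107]
orientation: [0.997, -0.075, 0.0, -0.0]
ft_force: [-1.0, -1.1, 5.9]
width: 0.434
finger_force: 29.7
```

Call:
{"method": "carry_out", "body": {
  "series": [
    [[0,0,0.3,0,0,0,1],[0,0,0.6,0,0,0,1],[0,0,0.8,0,0,0,1],[0,0,0.8,0,0,0,1],[0,0,0.8,0,0,0,1],[0,0,0.8,0,0,0,1],[0,0,0.4,0,0,0,1],[0,-0.3,0,0,0,0,1],[-0.1,-0.6,0,0,0,0,1],[-0.1,-0.9,0,0,0,-0.1,1],[-0.15,-0.9,0,0,0,-0.1,1],[-0.15,-0.9,0,0,0,0,1]]
  ]
}}

```text
clock: 5.4
ee_pos: [0.5335, -0.0336, 0.2892]
orientation: [0.996, -0.085, -0.001, 0.0]
ft_force: [0.5, -0.3, -0.5]
width: 0.436
finger_force: 30.4
```

Call:
{"method": "carry_out", "body": {
  "series": [
    [[-0.15,-0.9,0,0,0,0,1],[-0.15,-0.9,0,0,0,0,1],[-0.15,-0.9,0,0,0,0,1],[-0.15,-0.9,0,0,0,0,1],[-0.15,-0.9,0,0,0,0,1],[-0.15,-0.9,0,0,0,0,1],[-0.1,-0.7,0,0,0,0,1],[0,-0.4,0,0,0,0,1],[0,-0.2,0,0,0,0,1],[0,0,0,0,0,0,1],[0,0,0,0,0,0,1],[0,0,0,0,0,0,1]]
  ]
}}

```text
clock: 6.6
ee_pos: [0.4953, -0.2979, 0.2901]
orientation: [0.996, -0.084, -0.0, -0.0]
ft_force: [-0.0, -0.0, -1.5]
width: 0.433
finger_force: 30.4
```

Call:
{"method": "carry_out", "body": {
  "series": [
    [[0,-0.17,-0.4,0,0,0,1],[0,0,-0.8,0,0,0,1],[0,0,-0.9,0,0,0,1],[0,0,-0.9,0,0,0,1],[0,0,-0.7,0,0,0,1],[0,0,-0.4,0,0,0,1],[0,0,-0.2,0,0,0,1],[0,0,-0.1,0,0,0,1],[0,0,0,0,0,0,1],[0,0,0,0,0,0,1]]
  ]
}}

```text
clock: 7.6
ee_pos: [0.4954, -0.3064, 0.1152]
orientation: [0.996, -0.085, 0.001, 0.0]
ft_force: [-0.2, -0.4, -1.4]
width: 0.441
finger_force: 30.4
```

Call:
{"method": "carry_out", "body": {
  "series": [
    [[0,0,-0.08,0,0,0,1],[0,0,-0.04,0,0,0,1],[0,0,0,0,0,0,1],[0,0,0,0,0,0,1]]
  ]
}}

```text
clock: 8.0
ee_pos: [0.4951, -0.3064, 0.1097]
orientation: [0.996, -0.085, 0.0, 0.0]
ft_force: [-0.3, 0.0, 0.6]
width: 0.433
finger_force: 30.5
```

Call:
{"method": "carry_out", "body": {
  "series": [
    [[0,0,0,0,0,0,0.0],[0,0,0,0,0,0,-0.5],[0,0,0,0,0,0,-1],[0,0,0,0,0,0,-1],[0,0,0,0,0,0,-1],[0,0,0.4,0,0,0,-1],[0,0,0.8,0,0,0,-1],[0,0,0.9,0,0,0,-1],[0,0,0.7,0,0,0,-1],[0,0,0.5,0,0,0,-1],[0.1,0.6,0.2,0,0,0.2,-1],[0.1,0.9,0,0,0,0.2,-1]]
  ]
}}

```text
clock: 9.2
ee_pos: [0.5032, -0.2479, 0.2511]
orientation: [0.998, -0.066, 0.002, 0.001]
ft_force: [0.7, 0.6, -0.2]
width: 0.996
finger_force: 0.0
```

Call:
{"method": "carry_out", "body": {
  "series": [
    [[0.1,0.9,0,0,0,0.2,-1],[0.1,0.9,0,0,0,0.1,-1],[0.1,0.9,0,0,0,0,-1],[0.1,0.7,0,0,0,0,-1],[0.05,0.3,0,0,0,0,-1],[0,0,0,0,0,0,-1],[0,0,0,0,0,0,-1],[0,0,0,0,0,0,-1]]
  ]
}}

```text
clock: 10.0
ee_pos: [0.5206, -0.1001, 0.2495]
orientation: [0.999, -0.05, -0.0, 0.0]
ft_force: [-0.1, -0.1, 0.0]
width: 0.998
finger_force: 0.0
```

Call:
{"method": "carry_out", "body": {
  "series": [
    [[0,0.1,-0.4,0,0,0,-1],[0,0,-0.8,0,0,0,-1],[0,0,-0.8,0,0,0,-1],[0,0,-0.7,0,0,0,-1],[0,0,-0.5,0,0,0,-1],[0,0,-0.4,0,0,0,-1],[0,0,-0.2,0,0,0,-1],[0,0,0,0,0,0,-1],[0,0,0,0,0,0,-1]]
  ]
}}

```text
clock: 10.9
ee_pos: [0.521, -0.095, 0.0979]
orientation: [0.999, -0.049, 0.0, 0.0]
ft_force: [1.0, 0.1, 0.0]
width: 0.998
finger_force: 0.0
```

Call:
{"method": "carry_out", "body": {
  "series": [
    [[0,0,0,0,0,0,-0.6],[0,0,0,0,0,0,-0.3],[0,0,0,0,0,0,1],[0,0,0,0,0,0,1],[0,0,0,0,0,0,1],[0,0,0,0,0,0,1],[0,0,0,0,0,0,1]]
  ]
}}

```text
clock: 11.6
ee_pos: [0.5215, -0.0946, 0.0985]
orientation: [0.999, -0.048, 0.001, 0.0]
ft_force: [0.2, -0.3, 5.9]
width: 0.692
finger_force: 30.9
```

The jar is gripped, but the left bin still holds the tall bottle, so the tall has to move first. I let go of the jar and fetch the tall at (0.506, 0.314), yaw +7.6.

Call:
{"method": "carry_out", "body": {
  "series": [
    [[0,0,0,0,0,0,0.0],[0,0,0,0,0,0,-1],[0,0,0,0,0,0,-1],[0,0,0,0,0,0,-1],[0,0,0,0,0,0,-1],[0,0,0.4,0,0,0,-1],[0,0,0.8,0,0,0,-1],[0,0,0.9,0,0,0,-1],[0,0,0.9,0,0,0,-1],[0,0,0.7,0,0,0,-1],[0,0.4,0.3,0,0,0.2,-1],[0,0.8,0,0,0,0.2,-1]]
  ]
}}

```text
clock: 12.8
ee_pos: [0.5214, -0.047, 0.259]
orientation: [1.0, -0.029, 0.002, 0.0]
ft_force: [0.9, 0.8, 0.2]
width: 1.005
finger_force: 0.0
```

Call:
{"method": "carry_out", "body": {
  "series": [
    [[-0.05,1,0,0,0,0.2,-1],[-0.05,1,0,0,0,0.2,-1],[-0.05,1,0,0,0,0.2,-1],[-0.05,1,0,0,0,0.2,-1],[-0.05,1,0,0,0,0.2,-1],[-0.05,1,0,0,0,0.2,-1],[-0.05,1,0,0,0,0.2,-1],[0,1,0,0,0,0.2,-1],[0,0.7,0,0,0,0.15,-1],[0,0.3,0,0,0,0,-1],[0,0,0,0,0,0,-1],[0,0,0,0,0,0,-1]]
  ]
}}

```text
clock: 14.0
ee_pos: [0.5066, 0.3124, 0.2568]
orientation: [0.998, 0.064, -0.001, 0.001]
ft_force: [-0.2, -0.4, -0.6]
width: 1.0
finger_force: 0.0
```

Run:
```python
from h import *
c=robot.read_camera('side')
def pr(P): return cv2.projectPoints(np.float64([P]),np.float64(c['rvec']),np.float64(c['tvec']),np.float64(c['intrinsics']),None)[0].ravel()
for P in [(.506,.314,.132),(.522,-.096,.108),(.495,-.306,.119)]: print(P,pr(P).round(1))
t=robot.read_camera('top')['pixels']
cv2.imwrite('pics/s3.png',np.hstack([cv2.resize(c['pixels'],(400,300)),cv2.resize(t,(400,300))])[:,:,::-1])
```

```text
(0.506, 0.314, 0.132) [256.2 286.8]
(0.522, -0.096, 0.108) [322.6 146.6]
(0.495, -0.306, 0.119) [358.1  97.4]
```

View pics/s3.png

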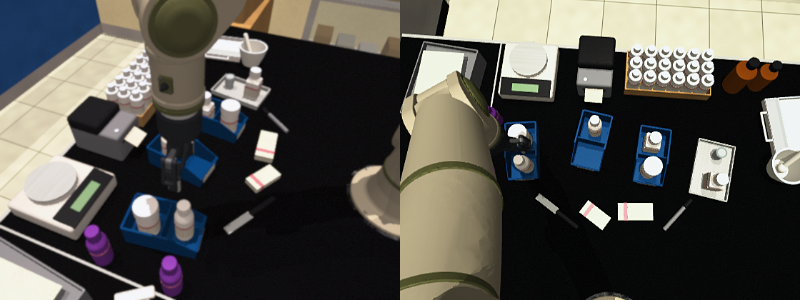

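The picture shows the square upright in the tray, the middle front compartment empty and the gripper above the tall. The tall's cap prediction (256,287) matches the image. Descending.

Call:
{"method": "carry_out", "body": {
  "series": [
    [[0,0.05,-0.4,0,0,0,-1],[0,0,-0.7,0,0,0,-1],[0,0,-0.8,0,0,0,-1],[0,0,-0.7,0,0,0,-1],[0,0,-0.5,0,0,0,-1],[0,0,-0.3,0,0,0,-1],[0,0,0,0,0,0,-1],[0,0,0,0,0,0,-1]]
  ]
}}

```text
clock: 14.9
ee_pos: [0.5074, 0.3153, 0.1221]
orientation: [0.998, 0.064, 0.0, -0.0]
ft_force: [-0.7, -0.3, -0.4]
width: 1.001
finger_force: 0.0
```

Call:
{"method": "carry_out", "body": {
  "series": [
    [[0,0,0,0,0,0,-0.3],[0,0,0,0,0,0,0],[0,0,0,0,0,0,0.2],[0,0,0,0,0,0,1],[0,0,0,0,0,0,1],[0,0,0,0,0,0,1],[0,0,0,0,0,0,1],[0,0,0,0,0,0,1],[0,0,0,0,0,0,1]]
  ]
}}

```text
clock: 15.8
ee_pos: [0.5072, 0.3154, 0.122]
orientation: [0.998, 0.064, 0.0, 0.0]
ft_force: [0.3, -1.9, 6.7]
width: 0.341
finger_force: 29.3
```

Call:
{"method": "carry_out", "body": {
  "series": [
    [[0,0,0.3,0,0,0,1],[0,0,0.6,0,0,0,1],[0,0,0.8,0,0,0,1],[0,0,0.8,0,0,0,1],[0,0,0.8,0,0,0,1],[0,0,0.8,0,0,0,1],[0,0,0.4,0,0,0,1],[0.1,-0.4,0,0,0,-0.3,1],[0.2,-0.8,0,0,0,-0.4,1],[0.2,-0.9,0,0,0,-0.5,1],[0.2,-0.9,0,0,0,-0.5,1],[0.2,-0.9,0,0,0,-0.5,1]]
  ]
}}

```text
clock: 17.0
ee_pos: [0.5423, 0.1569, 0.3005]
orientation: [0.999, -0.053, -0.001, 0.001]
ft_force: [0.6, 0.2, -0.1]
width: 0.338
finger_force: 29.9
```

Call:
{"method": "carry_out", "body": {
  "series": [
    [[0.2,-0.8,0,0,0,-0.3,1],[0.1,-0.4,0,0,0,-0.1,1],[0,0,0,0,0,0,1],[0,0,0,0,0,0,1],[0,0,0,0,0,0,1]]
  ]
}}

```text
clock: 17.5
ee_pos: [0.5544, 0.1132, 0.3011]
orientation: [0.997, -0.071, -0.0, -0.0]
ft_force: [0.0, 0.9, -1.7]
width: 0.34
finger_force: 29.9
```

Call:
{"method": "carry_out", "body": {
  "series": [
    [[0,-0.12,-0.4,0,0,0,1],[0,0,-0.8,0,0,0,1],[0,0,-0.9,0,0,0,1],[0,0,-0.9,0,0,0,1],[0,0,-0.7,0,0,0,1],[0,0,-0.4,0,0,0,1],[0,0,-0.2,0,0,0,1],[0,0,-0.1,0,0,0,1],[0,0,0,0,0,0,1],[0,0,0,0,0,0,1]]
  ]
}}

```text
clock: 18.5
ee_pos: [0.5553, 0.1073, 0.1263]
orientation: [0.997, -0.072, 0.001, -0.0]
ft_force: [-0.1, -0.4, -0.7]
width: 0.343
finger_force: 30.0
```

Call:
{"method": "carry_out", "body": {
  "series": [
    [[0,0,-0.06,0,0,0,1],[0,0,-0.04,0,0,0,1],[0,0,0,0,0,0,1],[0,0,0,0,0,0,1]]
  ]
}}

```text
clock: 18.9
ee_pos: [0.5552, 0.1069, 0.1219]
orientation: [0.997, -0.072, 0.0, -0.0]
ft_force: [-0.3, -0.9, 3.2]
width: 0.342
finger_force: 30.2
```

On the floor. Release and go back to the jar.

Call:
{"method": "carry_out", "body": {
  "series": [
    [[0,0,0,0,0,0,0.1],[0,0,0,0,0,0,-0.4],[0,0,0,0,0,0,-1],[0,0,0,0,0,0,-1],[0,0,0,0,0,0,-1],[0,0,0.4,0,0,0,-1],[0,0,0.8,0,0,0,-1],[0,0,0.9,0,0,0,-1],[0,0,0.7,0,0,0,-1],[0,0,0.4,0,0,0,-1],[-0.1,-0.6,0,0,0,0.2,-1],[-0.15,-0.9,0,0,0,0.2,-1]]
  ]
}}

```text
clock: 20.1
ee_pos: [0.5453, 0.0485, 0.2501]
orientation: [0.999, -0.049, 0.001, -0.001]
ft_force: [1.0, -1.3, 0.1]
width: 1.0
finger_force: 0.0
```

Call:
{"method": "carry_out", "body": {
  "series": [
    [[-0.15,-0.9,0,0,0,0.1,-1],[-0.15,-0.9,0,0,0,0,-1],[-0.15,-0.9,0,0,0,0,-1],[-0.1,-0.6,0,0,0,0,-1],[-0.05,-0.25,0,0,0,0,-1],[0,0,0,0,0,0,-1],[0,0,0,0,0,0,-1],[0,0,0,0,0,0,-1]]
  ]
}}

```text
clock: 20.9
ee_pos: [0.5212, -0.0934, 0.2494]
orientation: [0.999, -0.045, -0.0, -0.0]
ft_force: [-1.1, 0.4, 1.0]
width: 0.999
finger_force: 0.0
```

Call:
{"method": "carry_out", "body": {
  "series": [
    [[0,-0.03,-0.4,0,0,0,-1],[0,0,-0.8,0,0,0,-1],[0,0,-0.8,0,0,0,-1],[0,0,-0.7,0,0,0,-1],[0,0,-0.5,0,0,0,-1],[0,0,-0.4,0,0,0,-1],[0,0,-0.2,0,0,0,-1],[0,0,0,0,0,0,-1],[0,0,0,0,0,0,-0.5],[0,0,0,0,0,0,-0.3],[0,0,0,0,0,0,1],[0,0,0,0,0,0,1]]
  ]
}}

```text
clock: 22.1
ee_pos: [0.5215, -0.0963, 0.0985]
orientation: [0.999, -0.046, 0.001, -0.0]
ft_force: [-0.5, 0.0, 6.8]
width: 0.693
finger_force: 32.2
```

Call:
{"method": "carry_out", "body": {
  "series": [
    [[0,0,0,0,0,0,1],[0,0,0,0,0,0,1],[0,0,0,0,0,0,1],[0,0,0,0,0,0,1]]
  ]
}}

```text
clock: 22.5
ee_pos: [0.5215, -0.0963, 0.0985]
orientation: [0.999, -0.046, 0.001, -0.0]
ft_force: [-0.5, -0.1, 7.5]
width: 0.697
finger_force: 32.2
```

Call:
{"method": "carry_out", "body": {
  "series": [
    [[0,0,0.3,0,0,0,1],[0,0,0.6,0,0,0,1],[0,0,0.9,0,0,0,1],[0,0,0.9,0,0,0,1],[0,0,0.9,0,0,0,1],[0,0,0.9,0,0,0,1],[0,0,0.5,0,0,0,1],[0,0.4,0,0,0,0,1],[0,0.7,0,0,0,0.2,1],[-0.05,0.9,0,0,0,0.2,1],[-0.05,0.9,0,0,0,0.2,1],[-0.05,0.9,0,0,0,0.2,1]]
  ]
}}

```text
clock: 23.7
ee_pos: [0.5141, 0.0567, 0.2983]
orientation: [1.0, -0.004, 0.0, 0.0]
ft_force: [0.4, -0.4, -1.3]
width: 0.695
finger_force: 33.5
```

Call:
{"method": "carry_out", "body": {
  "series": [
    [[-0.05,0.9,0,0,0,0.2,1],[-0.05,0.9,0,0,0,0.2,1],[-0.05,0.9,0,0,0,0.2,1],[-0.05,0.9,0,0,0,0.2,1],[-0.05,0.9,0,0,0,0.2,1],[-0.05,0.9,0,0,0,0.2,1],[0,0.7,0,0,0,0.15,1],[0,0.4,0,0,0,0,1],[0,0,0,0,0,0,1],[0,0,0,0,0,0,1],[0,0,0,0,0,0,1]]
  ]
}}

```text
clock: 24.8
ee_pos: [0.5031, 0.3138, 0.2976]
orientation: [0.998, 0.066, -0.0, 0.001]
ft_force: [0.1, -0.5, -1.3]
width: 0.693
finger_force: 33.5
```

Call:
{"method": "carry_out", "body": {
  "series": [
    [[0.02,0.1,-0.5,0,0,0,1],[0,0,-0.9,0,0,0,1],[0,0,-1,0,0,0,1],[0,0,-1,0,0,0,1],[0,0,-0.7,0,0,0,1],[0,0,-0.4,0,0,0,1],[0,0,-0.2,0,0,0,1],[0,0,-0.15,0,0,0,1],[0,0,0,0,0,0,1],[0,0,0,0,0,0,1]]
  ]
}}

```text
clock: 25.8
ee_pos: [0.5042, 0.3197, 0.1044]
orientation: [0.998, 0.067, 0.001, -0.0]
ft_force: [0.3, 0.0, -2.1]
width: 0.693
finger_force: 33.5
```

Call:
{"method": "carry_out", "body": {
  "series": [
    [[0,0,-0.08,0,0,0,1],[0,0,-0.05,0,0,0,1],[0,0,-0.02,0,0,0,1],[0,0,0,0,0,0,1],[0,0,0,0,0,0,1]]
  ]
}}

```text
clock: 26.3
ee_pos: [0.5042, 0.3199, 0.0985]
orientation: [0.998, 0.067, 0.001, -0.0]
ft_force: [-1.2, -2.2, 7.7]
width: 0.694
finger_force: 34.2
```

Call:
{"method": "carry_out", "body": {
  "series": [
    [[0,0,0,0,0,0,0],[0,0,0,0,0,0,-1],[0,0,0,0,0,0,-1],[0,0,0,0,0,0,-1],[0,0,0,0,0,0,-1],[0,0,0.4,0,0,0,-1],[0,0,0.8,0,0,0,-1],[0,0,0.9,0,0,0,-1],[0,0,0.9,0,0,0,-1],[0,0,0.7,0,0,0,-1],[0,-0.5,0.3,0,0,-0.2,-1],[0,-0.9,0,0,0,-0.2,-1]]
  ]
}}

```text
clock: 27.5
ee_pos: [0.504, 0.2651, 0.259]
orientation: [0.999, 0.047, 0.001, -0.001]
ft_force: [0.2, -0.2, -0.3]
width: 0.997
finger_force: 0.0
```

Call:
{"method": "carry_out", "body": {
  "series": [
    [[0,-1,0,0,0,-0.2,-1],[0,-1,0,0,0,-0.2,-1],[0,-1,0,0,0,-0.2,-1],[0,-1,0,0,0,-0.2,-1],[0,-1,0,0,0,-0.2,-1],[0,-1,0,0,0,-0.2,-1],[0,-1,0,0,0,-0.2,-1],[0,-1,0,0,0,-0.2,-1],[0,-1,0,0,0,-0.2,-1],[0,-1,0,0,0,-0.2,-1],[0,-1,0,0,0,-0.2,-1],[-0.1,-1,0,0,0,-0.2,-1]]
  ]
}}

```text
clock: 28.7
ee_pos: [0.4985, -0.2186, 0.2568]
orientation: [0.997, -0.081, -0.0, 0.0]
ft_force: [0.9, 0.5, 0.2]
width: 1.0
finger_force: 0.0
```

Call:
{"method": "carry_out", "body": {
  "series": [
    [[-0.1,-1,0,0,0,-0.1,-1],[0,-0.8,0,0,0,0,-1],[0,-0.4,0,0,0,0,-1],[0,0,0,0,0,0,-1],[0,0,0,0,0,0,-1],[0,0,0,0,0,0,-1]]
  ]
}}

```text
clock: 29.3
ee_pos: [0.4958, -0.3025, 0.2572]
orientation: [0.996, -0.084, -0.0, -0.001]
ft_force: [0.3, 0.7, -1.0]
width: 0.999
finger_force: 0.0
```

Run:
```python
from h import *
t=robot.read_camera('top')['pixels'];s=robot.read_camera('side')['pixels']
cv2.imwrite('pics/s4.png',np.hstack([cv2.resize(s,(400,300)),cv2.resize(t,(400,300))])[:,:,::-1])
```

```text
(no output)
```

View pics/s4.png

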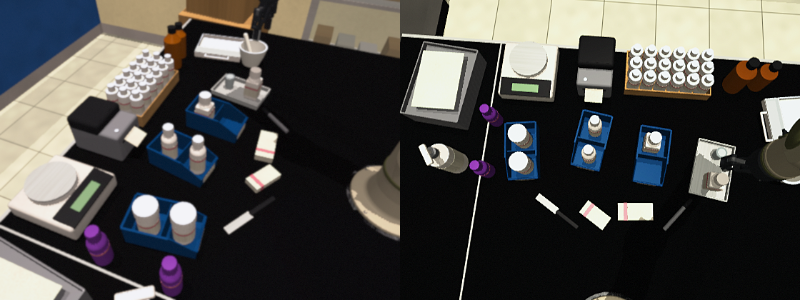

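The jars share the left bin, the talls share the middle bin, the right front is empty, and the square stands in the tray at about (716,183). Now I pick it up.

Call:
{"method": "carry_out", "body": {
  "series": [
    [[0,-0.1,-0.4,0,0,0,-1],[0,0,-0.8,0,0,0,-1],[0,0,-0.8,0,0,0,-1],[0,0,-0.8,0,0,0,-1],[0,0,-0.5,0,0,0,-1],[0,0,-0.35,0,0,0,-1],[0,0,0,0,0,0,-1],[0,0,0,0,0,0,-1]]
  ]
}}

```text
clock: 30.2
ee_pos: [0.4961, -0.3081, 0.112]
orientation: [0.996, -0.085, 0.0, 0.0]
ft_force: [-0.2, 0.1, 0.3]
width: 1.001
finger_force: 0.0
```

Call:
{"method": "carry_out", "body": {
  "series": [
    [[0,0,0,0,0,0,-0.3],[0,0,0,0,0,0,0],[0,0,0,0,0,0,1],[0,0,0,0,0,0,1],[0,0,0,0,0,0,1],[0,0,0,0,0,0,1],[0,0,0,0,0,0,1],[0,0,0,0,0,0,1]]
  ]
}}

```text
clock: 31.0
ee_pos: [0.496, -0.3084, 0.1123]
orientation: [0.996, -0.085, 0.001, 0.0]
ft_force: [-0.5, 0.5, 6.2]
width: 0.434
finger_force: 29.4
```

Call:
{"method": "carry_out", "body": {
  "series": [
    [[0,0,0.3,0,0,0,1],[0,0,0.6,0,0,0,1],[0,0,0.9,0,0,0,1],[0,0,0.9,0,0,0,1],[0,0,0.9,0,0,0,1],[0,0,0.8,0,0,0,1],[0,0,0.4,0,0,0,1],[0.05,0.4,0,0,0,0.1,1],[0.1,0.8,0,0,0,0.2,1],[0.1,0.9,0,0,0,0.2,1],[0.1,0.9,0,0,0,0.2,1],[0.1,0.9,0,0,0,0.05,1]]
  ]
}}

```text
clock: 32.2
ee_pos: [0.5128, -0.1496, 0.3026]
orientation: [0.999, -0.045, -0.001, -0.0]
ft_force: [-0.1, 0.8, -1.9]
width: 0.433
finger_force: 30.6
```

Call:
{"method": "carry_out", "body": {
  "series": [
    [[0.1,0.8,0,0,0,0,1],[0.05,0.6,0,0,0,0,1],[0,0.2,0,0,0,0,1],[0,0,0,0,0,0,1],[0,0,0,0,0,0,1],[0,0,0,0,0,0,1]]
  ]
}}

```text
clock: 32.8
ee_pos: [0.5193, -0.0896, 0.3033]
orientation: [0.999, -0.047, -0.0, 0.0]
ft_force: [-0.6, -0.1, -1.7]
width: 0.434
finger_force: 30.5
```

Call:
{"method": "carry_out", "body": {
  "series": [
    [[0,-0.15,-0.5,0,0,0,1],[0,0,-0.9,0,0,0,1],[0,0,-0.9,0,0,0,1],[0,0,-0.9,0,0,0,1],[0,0,-0.7,0,0,0,1],[0,0,-0.4,0,0,0,1],[0,0,-0.2,0,0,0,1],[0,0,-0.1,0,0,0,1],[0,0,0,0,0,0,1],[0,0,0,0,0,0,1]]
  ]
}}

```text
clock: 33.8
ee_pos: [0.5201, -0.0946, 0.1203]
orientation: [0.999, -0.046, 0.001, 0.0]
ft_force: [0.6, 1.0, -1.0]
width: 0.437
finger_force: 30.6
```

Call:
{"method": "carry_out", "body": {
  "series": [
    [[0,0,-0.09,0,0,0,1],[0,0,-0.06,0,0,0,1],[0,0,-0.02,0,0,0,1],[0,0,0,0,0,0,1],[0,0,0,0,0,0,1]]
  ]
}}

```text
clock: 34.3
ee_pos: [0.5199, -0.0942, 0.1133]
orientation: [0.999, -0.046, 0.0, -0.0]
ft_force: [-1.8, 0.6, 5.8]
width: 0.431
finger_force: 31.2
```

On the floor. Release, lift and draw away to the right.

Call:
{"method": "carry_out", "body": {
  "series": [
    [[0,0,0,0,0,0,0.0],[0,0,0,0,0,0,-0.5],[0,0,0,0,0,0,-1],[0,0,0,0,0,0,-1],[0,0,0,0,0,0,-1],[0,0,0.4,0,0,0,-1],[0,0,0.8,0,0,0,-1],[0,0,0.9,0,0,0,-1],[0,0,0.9,0,0,0,-1],[0,0,0.6,0,0,0,-1],[0,-0.6,0,0,0,0,-1],[0,-1,0,0,0,0,-1]]
  ]
}}

```text
clock: 35.5
ee_pos: [0.5205, -0.1565, 0.2579]
orientation: [0.999, -0.043, 0.001, -0.0]
ft_force: [0.3, 0.4, 1.0]
width: 0.998
finger_force: 0.0
```

Call:
{"method": "carry_out", "body": {
  "series": [
    [[-0.2,-1,0,0,0,0,-1],[-0.2,-1,0,0,0,0,-1],[-0.2,-1,0,0,0,0,-1],[-0.2,-1,0,0,0,0,-1],[-0.2,-1,0,0,0,0,-1],[-0.2,-1,0,0,0,0,-1],[-0.2,-1,0,0,0,0,-1],[0,-0.5,0,0,0,0,-1],[0,0,0,0,0,0,-1],[0,0,0,0,0,0,-1],[0,0,0,0,0,0,-1]]
  ]
}}

```text
clock: 36.6
ee_pos: [0.4641, -0.4568, 0.2565]
orientation: [0.999, -0.045, -0.0, -0.001]
ft_force: [-0.6, -0.0, 0.3]
width: 1.006
finger_force: 0.0
```

```bash
python3 meas.py
python3 - <<'E'
from h import *
t=robot.read_camera('top')['pixels'];s=robot.read_camera('side')['pixels']
cv2.imwrite('pics/s5.png',np.hstack([cv2.resize(s,(400,300)),cv2.resize(t,(400,300))])[:,:,::-1])
E
```

```text
jar L 0.187 W 0.103 0.095 ctr [0.5495 0.3261] yaw 7.6 front [0.5039 0.32  ] rear [0.5921 0.3318]
tall L 0.183 W 0.102 0.099 ctr [0.6014 0.101 ] yaw -8.5 front [0.5559 0.1079] rear [0.6439 0.0947]
square L 0.185 W 0.101 0.097 ctr [ 0.5651 -0.1014] yaw -5.3 front [ 0.5193 -0.0971] rear [ 0.6079 -0.1054]
tray 0.193 0.126 yaw -9.8 front [ 0.4948 -0.3048]
[272.2 166.8] [266, 161, 13, 12, 123] {'tall': [0.6498, 0.0939], 'jar': [0.6575, 0.0949], 'sq': [0.6537, 0.0944]} scale mm/px 2.26
[163.5 185.6] [151, 173, 26, 26, 513] {'tall': [0.589, 0.3279], 'jar': [0.5952, 0.335], 'sq': [0.5921, 0.3314]} scale mm/px 2.2300000000000004
[357.  191.3] [345, 184, 22, 16, 222] {'tall': [0.6078, -0.0954], 'jar': [0.6145, -0.0994], 'sq': [0.6112, -0.0974]} scale mm/px 2.2399999999999998
[262.9 208.6] [257, 203, 13, 12, 130] {'tall': [0.5538, 0.1067], 'jar': [0.5591, 0.1079], 'sq': [0.5564, 0.1073]} scale mm/px 2.21
[164.9 225.1] [152, 212, 27, 27, 548] {'tall': [0.5018, 0.3132], 'jar': [0.5057, 0.3199], 'sq': [0.5038, 0.3165]} scale mm/px 2.19
[353.  231.5] [345, 224, 17, 17, 226] {'tall': [0.5181, -0.0901], 'jar': [0.5224, -0.094], 'sq': [0.5203, -0.092]} scale mm/px 2.19
```

View pics/s5.png

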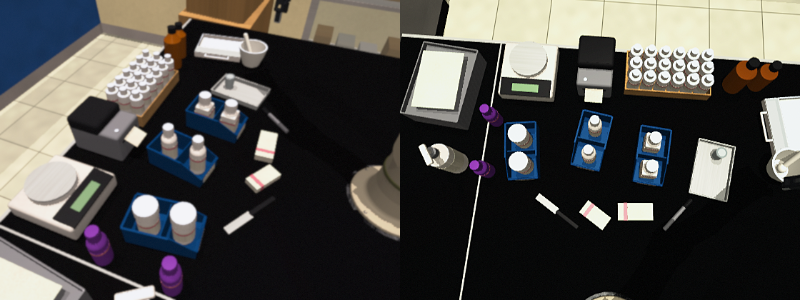

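All three bins hold matched pairs standing upright: left (521,150), middle (590,140) and right (653,155) in the combined picture. The caps are within about 5 mm of the compartment centres, the rear bottles haven't moved, and the arm is clear.

```bash
python3 -c "
from station import robot
print(robot.finish_job())"
```

```text
the job is handed in; nothing more can be done
None
```

Job handed in at about 37 s: each front bottle now stands upright in the bin with its own kind, the rear bottles are undisturbed, and the arm is clear; no verdict was returned.

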